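# Close the draught shield of the balance for a weighing

### The job

A test weight is standing on the balance pan and the weighing can start once the draught shield around it is shut. With the fingertips, push the shield's sliding top cover and its sliding side door fully shut (both travel towards the balance's front, where its display is), in either order, then take the hand clear. Nothing is to be picked up: the weight on the pan and the things standing around the balance stay where they are.

Things in the scene. Friction and masses are not known exactly. Their poses are not given: they have to be found in the camera images.
- balance: White balance, 378 x 228 mm, fixed on the bench. Origin: centre of its underside; x from its front (display, robot side) to its back, y left, z up. Pan at z = 119 mm. On it a clear draught shield in an aluminium frame: x -70 to 175, y -102 to 102, top rails to z = 224 mm. Rear halves of its top and right (-y) side are fixed panes; cover and door close the front halves and open backwards.
- top_cover (a joint): How far the top cover (clear pane, aluminium edges, 127 x 184 mm, upper surface at z = 222 mm) stands open, m: 0 fully shut (forward, at its stop), 0.115 fully open; slides along the balance's x axis, growing to the back. Starts partly open, stays where left; about 2 to 4 N moves it.
- cover_push_face (a point): Centre of the upright rear face of the cover's push tab: a black wedge at the cover's front edge, 60 mm wide, 24 mm high. The face looks to the balance's back (+x): push it to the front (-x). The other side slopes, ending 24 mm ahead. Point is 12 mm above the cover; shut, at (-45, 0, 233.5) mm in the balance frame; axes as the balance. Behind it 100 mm of flat pane.
- side_door (a joint): How far the side door (clear pane, aluminium edges, 127 mm long, 91 mm high, on the shield's right side, outer surface at y = -105.5 mm) stands open, m: 0 fully shut (forward, at its stop), 0.115 fully open; slides along the balance's x axis, growing to the back. Starts partly open, stays where left; about 2 to 4 N moves it.
- door_push_face (a point): Centre of the upright rear face of the door's push tab: a black wedge at the door's front edge, standing out 28 mm to the right (-y), 38 mm high. The face looks to the balance's back (+x): push it to the front (-x). The other side slopes, ending 24 mm ahead. Point is 14 mm out from the door; shut, at (-45, -119.5, 187) mm in the balance frame; axes as the balance. Rails above: y >= -109.
- weight_200: Knobbed steel test weight, 29 mm across and 50 mm high, loose, standing on the balance pan inside the shield; origin at the centre of its underside. Must not be moved or lifted.
- weight_500: Bystander: larger knobbed steel test weight, 38 mm across and 66 mm high, loose on the bench in front and to the right of the balance; origin at the centre of its underside.
- beaker_b: Bystander: stainless beaker, 58 mm across and 65 mm high, loose on the bench to the right; origin at the centre of its underside.
- jar_c: Bystander: small white sample jar with a screw lid, 42 mm across and 56 mm high, loose on the bench to the right and behind the balance; origin at the centre of its underside.
Mind the look-alikes: they are no part of the job. What is shaped like the weight_200 but orange or turquoise is not meant.

How it is judged:
By the outcome, as a careful person would: the job done as asked, in the order asked, and still so for the second after the job is handed in, with the robot touching nothing.
It also fails if it takes over 43 s, if anything falls off the work surface, if the arm or the gripper's body presses on something with over 40 N, if the wrist force passes 120 N, or if a joint passes its speed limit or range.

### The arm

A 6-joint arm with a two-finger parallel gripper is mounted at the origin on a cart in front of the work surface, level with it; the furniture and walls round the work are solid. World frame = base frame: x ahead of the robot, y to its left, z up, the work surface at z = 0. Lengths are in m, angles in rad, forces in N, time in s.
With the tool pointing down it reaches from about 0.35 to 0.775 m from the base axis. Payload 7.3 kg.
Tool frame: the origin (TCP) lies at the very end of the fingers, on their centre line; the grasp point (between the pads) lies 19 mm behind it; z points along the fingers, y is the line along which they close (so a half turn about z gives the same grasp; the last joint's range is limited). The gripper opens to 92 mm and grips with 3 to 60 N. Pads are 19 mm wide; open, the fingers measure 130 mm over their backs; the gripper's body (75 mm by 190 mm) begins 47 mm behind the grasp point.
Start: joints at [1.005, 0.342, 1.524, -0, 1.275, -0.146], TCP at [0.214, 0.479, 0.227] pointing down, gripper open.
Joint ranges: [-2.53, 2.53], [-0.77, 2.02], [0.04, 2.7], [-1, 4.14], [0.28, 2.66], [-3.11, 3.11]. Speed limits (rad/s): [2.57, 2.57, 3.14, 3.14, 3.14, 3.14].

### API

Orientations are given as [roll, pitch, yaw] about the fixed x, y, z axes, in that order (R = Rz(yaw) Ry(pitch) Rx(roll)).
In Python, from cell import observe, read_camera, get_calibration, hand_in, search_frame gives the robot as it stands.
- The arm moves only by the tool step_arm, never from a script. Its argument "commands" is a list of rows, each an object with "translation": the shift along the tool's x, y, z in mm, a list of three; "roll": the turn about the tool's z in rad. In form: [{"translation": [x, y, z], "roll": roll}, ...]. A call has 1 to 20 rows; each row shifts and turns the commanded pose from where the row before left it, along the tool's axes as they then stand; what a row does not reach is not made up. A row lasts 1/12 s, in which the tool goes at most 41.7 mm and 7.16 degrees, less where a joint would pass 70% of its speed; a pose out of reach is approached as far as the arm can. A call is refused whole if a number of a shift passes 41.7 or a number of a turn 0.125, either way. A call with a gripper value outside its range is refused whole. "fingers" is the opening, from 0 (shut) to 1 (fully open), set as the call begins (left out, the last holds). The fingers move at their own pace and stop on an object; "grip_force" is the grip in N (left out, the last holds). Time passes only in rows, so rows that do not move let the fingers close. It gives the time, the measured TCP pose, the force, the opening and the grip force at its end, in the units of the state.
- observe(): the state, without advancing time (a new reading comes with each control period).
- read_camera(name): name is "side" or "top"; returns the picture (480x640x3 uint8, red, green, blue); there is no depth.
- get_calibration(name): a dict with "camera_matrix" (3x3 intrinsics, pixels), "world_from_camera" (4x4, takes a point from camera to world coordinates). Camera axes: x right, y up, looking along -z (the intrinsics and any distortion apply to the point x, -y, -z); pixel columns grow to the right and rows downward; lengths in m; the calibration is good to about 2 mm. A picture is of the moment at which its call begins. get_calibration takes no time and is no camera call.
- hand_in(): hands the job in; it is judged then, once.
Trained networks look in the newest picture that a camera, given by its name, has taken for a name from the list of things; names that differ only in an ending like _2 or _b are one class to them, and where a whole thing is asked for, a point or a joint stands for the part that bears it (a point fixed in the world has none). Each returns a list of dicts, best first, with "confidence" (0 to 1); they miss things now and then, are a little off and sometimes report something else, mostly with a low value. They report only what shows in the picture. A call takes as long as a camera call. They do not tell look-alikes from the thing itself.
- search_frame(camera, name): "at" ([x, y, z] in m, in world coordinates, good to about 4 mm: the middle of the surface that is visible of it).
The state is a dict: "time": time; "qpos": joint angles; "qvel": joint speeds; "joint_efforts": joint torques, N m; "tool_pos": TCP position; "tool_rot": TCP orientation; "contact_force": force on the tool from outside, world axes, zero at the start; "torque": the same for the moment, N m; "opening": finger opening in m; "grip_force": force on a finger pad.
Only numpy, scipy, OpenCV 4.12 (cv2) and the standard library are available. Lean on these libraries where they do the work, as an engineer would, in place of code of your own. Each camera call takes 0.05 s, during which the arm holds its last target. There are 200 camera calls.

## Working session

There is one attempt and no reset: what is moved stays moved. The work goes in short steps, Python scripts to look and compute and a tool call to move; the robot and the scene stay as the last step left them, time stands still between calls to the robot, and variables do not carry over. Pictures are saved under pics/ and viewed, at most 10 in all, crops included, and the job is handed in when it is done.

Besides the shell and the picture viewer there is one more tool, called after ">>>" by a JSON object that holds its "fn" and its "kwargs". step_arm: Moves the arm, as the interface text tells. Its arguments: {"type":"object","properties":{"commands":{"type":"array"},"fingers":{"type":"number"},"grip_force":{"type":"number"}},"required":["commands"]}

```bash
mkdir -p pics; python3 - <<'E'
from cell import *
import cv2, numpy as np
s=observe(); print(s['time'],s['tool_pos'],s['tool_rot'],s['opening'])
for c in ('side','top'):
    im=read_camera(c); cv2.imwrite(f'pics/{c}0.png',im[:,:,::-1])
    k=get_calibration(c); print(c,np.round(k['camera_matrix'],1).tolist(),np.round(k['world_from_camera'],3).tolist(), [x for x in k])
    for n in ('balance','cover_push_face','door_push_face','top_cover','side_door','weight_200','weight_500','beaker_b','jar_c'):
        print(n,[(np.round(d['at'],3).tolist(),round(d['confidence'],2)) for d in search_frame(c,n)[:3]])
E
```

```text
0.0 [0.21374604 0.47905009 0.22603792] [-3.14000832e+00 -2.00287429e-04  2.72176993e+00] 0.09208185666942932
side [[490.3, 0.0, 314.8], [0.0, 490.3, 239.6], [0.0, 0.0, 1.0]] [[-0.992, -0.038, 0.122, 0.75], [0.126, -0.445, 0.887, 0.961], [0.021, 0.895, 0.446, 0.654], [0.0, 0.0, 0.0, 1.0]] ['camera_matrix', 'world_from_camera']
balance [([0.596, 0.124, 0.142], 0.8)]
cover_push_face [([0.628, 0.044, 0.221], 0.71)]
door_push_face []
top_cover [([0.627, 0.042, 0.224], 0.92)]
side_door []
weight_200 [([0.608, 0.291, 0.032], 0.68)]
weight_500 [([0.608, 0.291, 0.032], 0.68)]
beaker_b [([0.438, -0.262, 0.047], 0.94)]
jar_c [([0.629, 0.042, 0.223], 0.22)]
top [[503.4, 0.0, 321.3], [0.0, 503.4, 246.8], [0.0, 0.0, 1.0]] [[-0.177, 0.78, -0.6, -0.046], [-0.984, -0.136, 0.113, 0.102], [0.007, 0.61, 0.792, 1.003], [0.0, 0.0, 0.0, 1.0]] ['camera_matrix', 'world_from_camera']
balance [([0.504, 0.042, 0.121], 0.62)]
cover_push_face [([0.622, 0.024, 0.22], 0.62)]
door_push_face [([0.58, -0.092, 0.196], 0.72), ([0.624, 0.021, 0.222], 0.25)]
top_cover [([0.627, 0.024, 0.225], 0.65)]
side_door [([0.582, -0.09, 0.195], 0.59)]
weight_200 [([0.581, 0.03, 0.151], 0.72), ([0.456, -0.152, 0.046], 0.66), ([0.831, 0.149, 0.029], 0.57)]
weight_500 [([0.581, 0.03, 0.151], 0.72), ([0.456, -0.152, 0.046], 0.66), ([0.831, 0.149, 0.029], 0.57)]
beaker_b [([0.443, -0.285, 0.034], 0.71), ([0.456, -0.151, 0.047], 0.5)]
jar_c [([0.713, -0.213, 0.05], 0.93)]
```

View pics/top0.png

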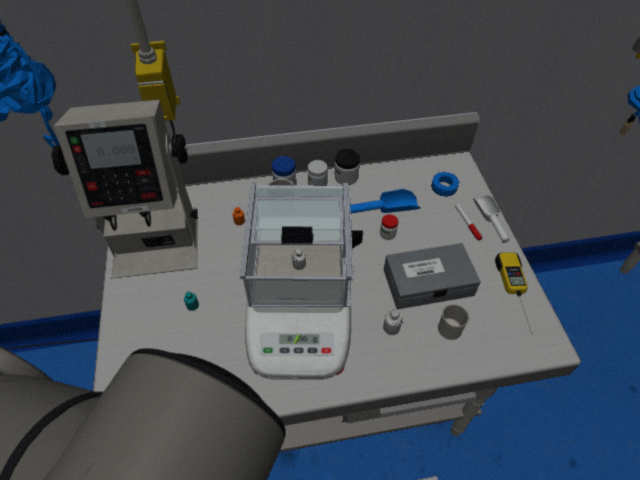

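View pics/side0.png

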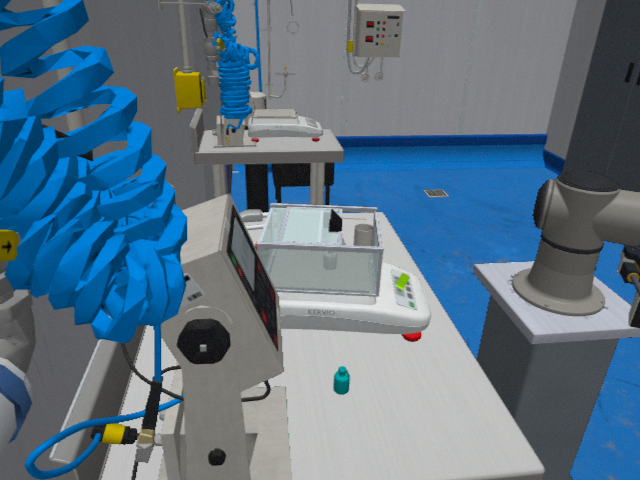

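The top view shows the balance with its shield at cols 245–352, rows 183–305. The cover tab is at (297,235), the door tab at (357,238) and the pan weight at (299,258). The orange (238,215) and turquoise (190,300) pieces are look-alikes standing outside the shield. The side view shows the cover tab at (336,220). I'll enlarge the crop to get the frame corners.

```bash
python3 - <<'E'
import cv2
im=cv2.imread('pics/top0.png')[170:320,235:385]
cv2.imwrite('pics/c1.png',cv2.resize(im,(600,600),interpolation=cv2.INTER_CUBIC))
E
```

```text
(no output)
```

View pics/c1.png

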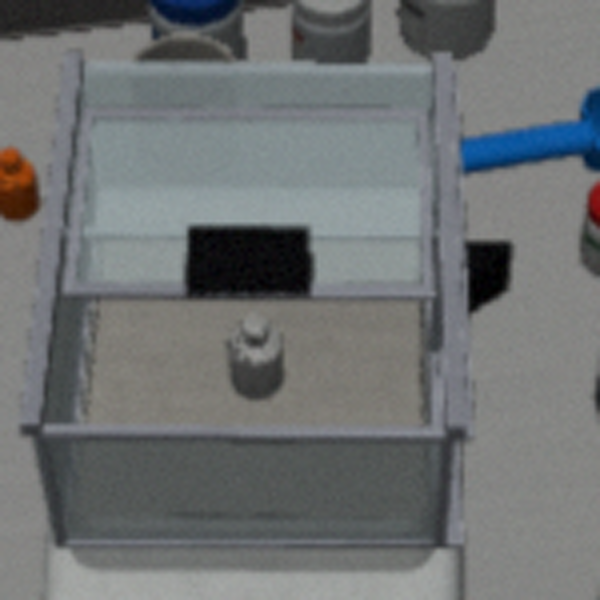

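The crop shows the rail corners at (23,428), (467,433), (65,52) and (452,53). The cover tab's top edge runs (190–308, 228) and its foot is at row 295. The door tab's outer rear corner is at (512,243).

```bash
cat > h.py <<'E'
import numpy as np
from cell import *
def bp(c,u,v,z):
    k=get_calibration(c);K=np.array(k['camera_matrix']);T=np.array(k['world_from_camera'])
    d=np.array([(u-K[0,2])/K[0,0],-(v-K[1,2])/K[1,1],-1]);d=T[:3,:3]@d
    return T[:3,3]+d*(z-T[2,3])/d[2]
E
python3 - <<'E'
from h import *
f=lambda u,v,z:bp('top',235+u/4,170+v/4,z)
P={}
for n,u,v,z in [('FL',23,428,.224),('FR',467,433,.224),('BL',65,52,.224),('BR',452,53,.224),('tabL',190,228,.2455),('tabR',308,228,.2455),('footL',188,295,.2215),('footR',312,297,.2215),('doorO',512,243,.206),('doorI',470,243,.206)]:
    P[n]=f(u,v,z); print(n,P[n].round(4))
for a,b in (('FL','BL'),('FR','BR'),('FR','FL'),('BR','BL'),('tabR','tabL')):
    d=P[b]-P[a]; print(a,b,np.linalg.norm(d).round(4),np.degrees(np.arctan2(d[1],d[0])).round(2))
E
```

```text
FL [0.4998 0.1513 0.224 ]
FR [ 0.4615 -0.0522  0.224 ]
BL [0.7415 0.1092 0.224 ]
BR [ 0.7053 -0.097   0.224 ]
tabL [0.589  0.06   0.2455]
tabR [0.5792 0.003  0.2455]
footL [0.5667 0.0652 0.2215]
footR [0.5551 0.0053 0.2215]
doorO [ 0.584  -0.1036  0.206 ]
doorI [ 0.5877 -0.0823  0.206 ]
FL BL 0.2453 -9.88
FR BR 0.2479 -10.41
FR FL 0.2071 79.33
BR BL 0.2094 80.03
tabR tabL 0.0578 80.17
```

Balance: origin ≈ (0.550, 0.037), yaw ≈ −10.1°. The checks agree: the tab is 58 mm wide and centred to within 1 mm, and the foot lies 23.5 mm ahead of the face. The cover stands about 80 mm open (face at x'=35). The door stands about 104 mm open (face at x'≈59, outer edge y'=−133).

I'll turn the tool to yaw 79.9°, so that tool x is balance y, tool y is balance x and z points down. The fingers close on the way.

>>> {"fn": "step_arm", "kwargs": {"commands": [{"translation":[0,0,-6],"roll":0.1106},{"translation":[0,0,-6],"roll":0.1106},{"translation":[0,0,-6],"roll":0.1106},{"translation":[0,0,-6],"roll":0.1106},{"translation":[0,0,-6],"roll":0.1106},{"translation":[0,0,-6],"roll":0.1106},{"translation":[0,0,-6],"roll":0.1106},{"translation":[0,0,-6],"roll":0.1106},{"translation":[0,0,-6],"roll":0.1106},{"translation":[0,0,-6],"roll":0.1106},{"translation":[0,0,-6],"roll":0.1106},{"translation":[0,0,-6],"roll":0.1106},{"translation":[0,0,0],"roll":0}], "fingers": 0, "grip_force": 10}}

```text
time: 2.08
tool_pos: [0.2142, 0.4798, 0.2999]
tool_rot: [3.141, -0.002, 1.391]
contact_force: [-0.4, 0.0, 0.1]
opening: 0.0095
grip_force: 0.0
```

>>> {"fn": "step_arm", "kwargs": {"commands": [{"translation":[-32.4,22.6,0],"roll":0},{"translation":[-32.4,22.6,0],"roll":0},{"translation":[-32.4,22.6,0],"roll":0},{"translation":[-32.4,22.6,0],"roll":0},{"translation":[-32.4,22.6,0],"roll":0},{"translation":[-32.4,22.6,0],"roll":0},{"translation":[-32.4,22.6,0],"roll":0},{"translation":[-32.4,22.6,0],"roll":0},{"translation":[-32.4,22.6,0],"roll":0},{"translation":[-32.4,22.6,0],"roll":0},{"translation":[-6.5,31,0],"roll":0},{"translation":[-6.5,31,0],"roll":0},{"translation":[-6.5,31,0],"roll":0},{"translation":[-6.5,31,0],"roll":0},{"translation":[-6.5,31,0],"roll":0},{"translation":[-6.5,31,0],"roll":0},{"translation":[-6.5,31,0],"roll":0},{"translation":[-6.5,31,0],"roll":0},{"translation":[0,0,0],"roll":0},{"translation":[0,0,0],"roll":0}]}}

```text
time: 3.75
tool_pos: [0.6152, 0.0255, 0.2967]
tool_rot: [-3.139, 0.0, 1.396]
contact_force: [-0.6, -0.4, -0.8]
opening: 0.0002
grip_force: 0.0
```

```bash
cat >> h.py <<'E'
def bal(p,a=np.radians(-10.1),o=(.5496,.0373)):
    d=np.array(p[:2])-o; c,s=np.cos(a),np.sin(a)
    return np.round([1e3*(c*d[0]+s*d[1]),1e3*(-s*d[0]+c*d[1]),1e3*p[2]],1)
E
python3 - <<'E'
from h import *
import cv2
s=observe(); print(s['tool_pos'],s['tool_rot'],bal(s['tool_pos']),s['opening'])
im=read_camera('top'); cv2.imwrite('pics/t1.png',cv2.resize(im[150:330,210:430,::-1],None,fx=3.3,fy=3.3))
E
```

```text
[0.61519953 0.02548652 0.29672392] [-3.13877215e+00  1.26597580e-04  1.39623926e+00] [ 6.670e+01 -1.000e-01  2.967e+02] 0.0001615080860076251
```

View pics/t1.png

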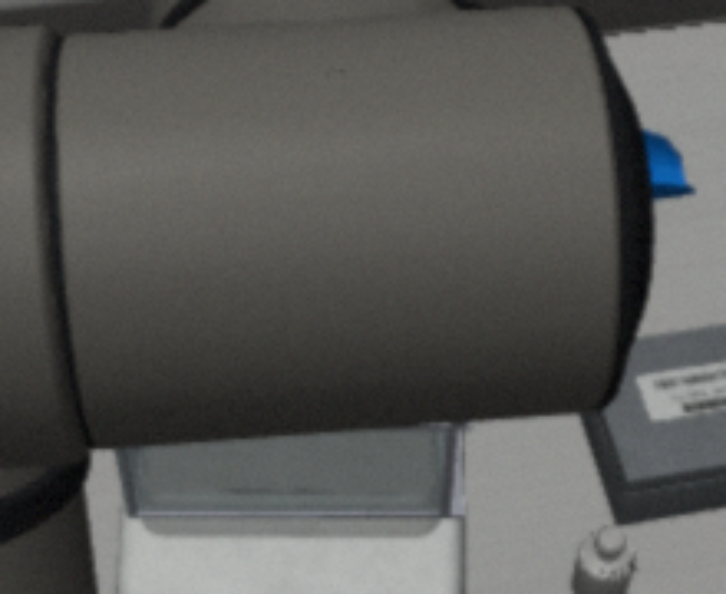

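The arm hides the shield from above: the picture shows only the shield's front pane and the weight_500 at the lower right. I'll go down behind the tab with some extra margin.

>>> {"fn": "step_arm", "kwargs": {"commands": [{"translation":[0,8,8],"roll":0},{"translation":[0,0,8],"roll":0},{"translation":[0,0,8],"roll":0},{"translation":[0,0,8],"roll":0},{"translation":[0,0,8],"roll":0},{"translation":[0,0,8],"roll":0},{"translation":[0,0,6],"roll":0},{"translation":[0,0,6],"roll":0},{"translation":[0,0,4],"roll":0},{"translation":[0,0,0],"roll":0}]}}

```text
time: 4.63
tool_pos: [0.6222, 0.0248, 0.2336]
tool_rot: [-3.14, 0.0, 1.395]
contact_force: [-0.3, 0.1, -0.3]
opening: 0.0003
grip_force: 0.0
```

```bash
python3 - <<'E'
from h import *
import cv2
s=observe(); print(bal(s['tool_pos']),s['contact_force'])
im=read_camera('side'); cv2.imwrite('pics/s1.png',cv2.resize(im[140:340,230:450,::-1],None,fx=3,fy=3,interpolation=cv2.INTER_CUBIC))
E
```

```text
[ 73.7   0.4 233.6] [-0.27690455  0.13146395 -0.28554327]
```

View pics/s1.png

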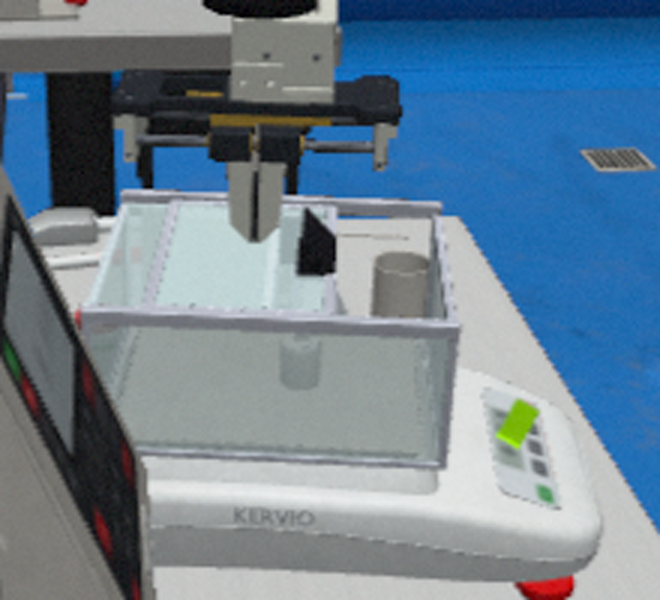

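The tips are just behind the tab (black wedge at crop (318,240), fingertips at (255,240)) and touching nothing. I'll push to the front.

>>> {"fn": "step_arm", "kwargs": {"commands": [{"translation":[0,-6,0],"roll":0},{"translation":[0,-6,0],"roll":0},{"translation":[0,-6,0],"roll":0},{"translation":[0,-4,0],"roll":0},{"translation":[0,-4,0],"roll":0},{"translation":[0,-4,0],"roll":0},{"translation":[0,-4,0],"roll":0},{"translation":[0,-4,0],"roll":0},{"translation":[0,-4,0],"roll":0},{"translation":[0,-4,0],"roll":0},{"translation":[0,-5,0],"roll":0},{"translation":[0,-5,0],"roll":0},{"translation":[0,-5,0],"roll":0},{"translation":[0,-5,0],"roll":0}]}}

```text
time: 5.85
tool_pos: [0.5573, 0.0365, 0.2351]
tool_rot: [3.141, -0.0, 1.395]
contact_force: [2.3, 1.3, 5.5]
opening: 0.0003
grip_force: 2.7
```

```bash
python3 - <<'E'
from h import *
s=observe(); print(bal(s['tool_pos']),s['contact_force'])
for c in ('side','top'):
    read_camera(c); print([(bal(d['at']),d['confidence']) for d in search_frame(c,'cover_push_face')[:2]])
E
```

```text
[  7.7   0.6 235.1] [2.32923621 1.2701279  5.54068568]
[(array([ 33.5,  25.3, 221.9]), 0.73)]
[]
```

The cover is moving, about 43 mm so far, at about 2.5 N. On to the stop.

>>> {"fn": "step_arm", "kwargs": {"commands": [{"translation":[0,-5,0],"roll":0},{"translation":[0,-5,0],"roll":0},{"translation":[0,-5,0],"roll":0},{"translation":[0,-5,0],"roll":0},{"translation":[0,-5,0],"roll":0},{"translation":[0,-3,0],"roll":0},{"translation":[0,-3,0],"roll":0},{"translation":[0,-2,0],"roll":0},{"translation":[0,0,0],"roll":0}]}}

```text
time: 6.8
tool_pos: [0.5254, 0.0421, 0.2349]
tool_rot: [3.14, -0.0, 1.395]
contact_force: [4.3, 0.3, 1.0]
opening: 0.0006
grip_force: 1.7
```

```bash
python3 - <<'E'
from h import *
s=observe(); print(bal(s['tool_pos']),s['contact_force'])
read_camera('side'); print([(bal(d['at']),d['confidence']) for d in search_frame('side','cover_push_face')[:2]])
E
```

```text
[-24.6   0.4 234.9] [4.29384488 0.27099664 1.0208269 ]
[(array([  2.3,  25.9, 220. ]), 0.62)]
```

>>> {"fn": "step_arm", "kwargs": {"commands": [{"translation":[0,-2,0],"roll":0},{"translation":[0,-2,0],"roll":0},{"translation":[0,-2,0],"roll":0},{"translation":[0,-2,0],"roll":0},{"translation":[0,0,0],"roll":0}]}}

```text
time: 7.32
tool_pos: [0.5228, 0.0423, 0.2371]
tool_rot: [3.127, -0.001, 1.394]
contact_force: [19.0, -3.6, 2.7]
opening: 0.0001
grip_force: 7.7
```

It jumped to 19 N with the tip stopped at x'≈−27, so the cover is at its stop. I'll back off, lift and go out beside the door.

>>> {"fn": "step_arm", "kwargs": {"commands": [{"translation":[0,5,0],"roll":0},{"translation":[0,10,0],"roll":0},{"translation":[0,5,-15],"roll":0},{"translation":[0,0,-25],"roll":0},{"translation":[0,0,-25],"roll":0},{"translation":[-25,21,0],"roll":0},{"translation":[-25,21,0],"roll":0},{"translation":[-25,21,0],"roll":0},{"translation":[-25,21,0],"roll":0},{"translation":[-25,21,0],"roll":0},{"translation":[0,0,0],"roll":0},{"translation":[0,0,0],"roll":0}]}}

```text
time: 8.32
tool_pos: [0.6178, -0.1028, 0.2978]
tool_rot: [-3.137, -0.001, 1.392]
contact_force: [-0.2, 0.9, 0.3]
opening: 0.0002
grip_force: 0.0
```

```bash
python3 - <<'E'
from h import *
import cv2
s=observe(); print(bal(s['tool_pos']),s['contact_force'])
im=read_camera('side'); cv2.imwrite('pics/s2.png',cv2.resize(im[140:340,230:450,::-1],None,fx=3,fy=3,interpolation=cv2.INTER_CUBIC))
E
```

```text
[  91.7 -125.9  297.8] [-0.15964262  0.85524731  0.33257009]
```

View pics/s2.png

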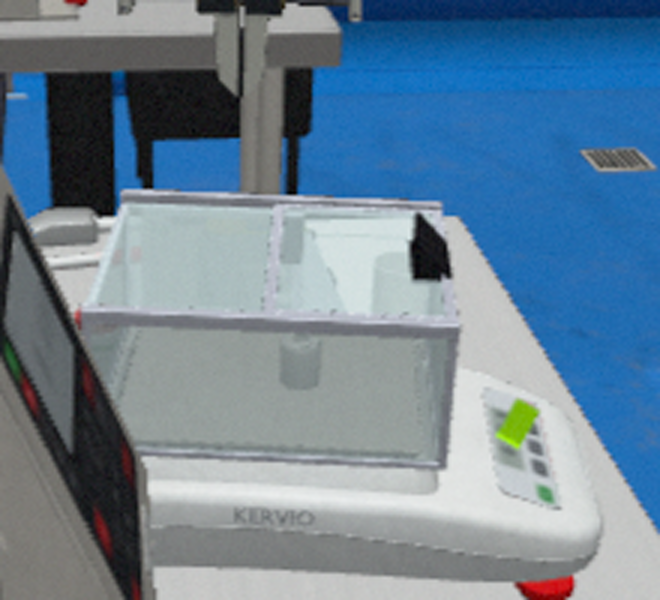

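The cover is shut, with its tab now at the shield's front edge at crop (430,248). Next I go down behind the door tab.

>>> {"fn": "step_arm", "kwargs": {"commands": [{"translation":[0,0,15],"roll":0},{"translation":[0,0,15],"roll":0},{"translation":[0,0,15],"roll":0},{"translation":[0,0,12],"roll":0},{"translation":[0,0,12],"roll":0},{"translation":[0,0,12],"roll":0},{"translation":[0,0,12],"roll":0},{"translation":[0,0,12],"roll":0},{"translation":[0,0,10],"roll":0},{"translation":[0,0,0],"roll":0},{"translation":[0,0,0],"roll":0}]}}

```text
time: 9.28
tool_pos: [0.6179, -0.1005, 0.1847]
tool_rot: [-3.14, -0.0, 1.396]
contact_force: [0.1, 0.6, 0.4]
opening: 0.0005
grip_force: 0.0
```

>>> {"fn": "step_arm", "kwargs": {"commands": [{"translation":[0,-4,0],"roll":0},{"translation":[0,-4,0],"roll":0},{"translation":[0,-4,0],"roll":0},{"translation":[0,-4,0],"roll":0},{"translation":[0,-4,0],"roll":0},{"translation":[0,-4,0],"roll":0},{"translation":[0,-4,0],"roll":0},{"translation":[0,-4,0],"roll":0},{"translation":[0,-4,0],"roll":0},{"translation":[0,-4,0],"roll":0}]}}

```text
time: 10.12
tool_pos: [0.5787, -0.0945, 0.1848]
tool_rot: [3.141, 0.0, 1.395]
contact_force: [1.8, 0.7, 2.5]
opening: 0.0007
grip_force: 1.2
```

Contact was made at a low force. I'll carry on.

>>> {"fn": "step_arm", "kwargs": {"commands": [{"translation":[0,-5,0],"roll":0},{"translation":[0,-5,0],"roll":0},{"translation":[0,-5,0],"roll":0},{"translation":[0,-5,0],"roll":0},{"translation":[0,-5,0],"roll":0},{"translation":[0,-5,0],"roll":0},{"translation":[0,-5,0],"roll":0},{"translation":[0,-5,0],"roll":0},{"translation":[0,-5,0],"roll":0},{"translation":[0,-5,0],"roll":0},{"translation":[0,-5,0],"roll":0},{"translation":[0,-5,0],"roll":0},{"translation":[0,-5,0],"roll":0},{"translation":[0,-2,0],"roll":0},{"translation":[0,-2,0],"roll":0},{"translation":[0,0,0],"roll":0}]}}

```text
time: 11.45
tool_pos: [0.5105, -0.0822, 0.1846]
tool_rot: [-3.141, -0.0, 1.395]
contact_force: [0.3, -0.6, 0.8]
opening: 0.0004
grip_force: 0.1
```

```bash
python3 - <<'E'
from h import *
s=observe(); print(bal(s['tool_pos']),s['contact_force'])
E
```

```text
[ -17.5 -124.5  184.6] [ 0.2747578  -0.64251438  0.76544996]
```

>>> {"fn": "step_arm", "kwargs": {"commands": [{"translation":[0,-2,0],"roll":0},{"translation":[0,-2,0],"roll":0},{"translation":[0,-2,0],"roll":0},{"translation":[0,-2,0],"roll":0},{"translation":[0,-1,0],"roll":0}]}}

```text
time: 11.87
tool_pos: [0.5062, -0.0815, 0.185]
tool_rot: [3.132, -0.0, 1.394]
contact_force: [20.1, -1.3, -11.6]
opening: 0.0004
grip_force: 9.6
```

The stop was reached at 20 N. I'll back off, lift and go clear, then check in the pictures.

>>> {"fn": "step_arm", "kwargs": {"commands": [{"translation":[0,5,0],"roll":0},{"translation":[0,10,0],"roll":0},{"translation":[0,10,0],"roll":0},{"translation":[0,0,-25],"roll":0},{"translation":[0,0,-25],"roll":0},{"translation":[0,0,-30],"roll":0},{"translation":[0,0,-30],"roll":0},{"translation":[-30,0,-10],"roll":0},{"translation":[-40,0,0],"roll":0},{"translation":[-40,0,0],"roll":0},{"translation":[-40,0,0],"roll":0},{"translation":[-40,0,0],"roll":0},{"translation":[-40,0,0],"roll":0},{"translation":[0,0,0],"roll":0}]}}

```text
time: 13.03
tool_pos: [0.4838, -0.3179, 0.3032]
tool_rot: [-3.138, 0.002, 1.388]
contact_force: [-0.8, 0.6, -1.1]
opening: 0.0006
grip_force: 0.0
```

```bash
python3 - <<'E'
from h import *
import cv2
s=observe(); print(bal(s['tool_pos']),s['contact_force'])
im=read_camera('top'); cv2.imwrite('pics/t2f.png',im[:,:,::-1]); cv2.imwrite('pics/t2.png',cv2.resize(im[170:320,235:385,::-1],(600,600),interpolation=cv2.INTER_CUBIC))
E
```

```text
[  -2.5 -361.2  303.2] [-0.84463583  0.60275519 -1.09480344]
```

View pics/t2.png

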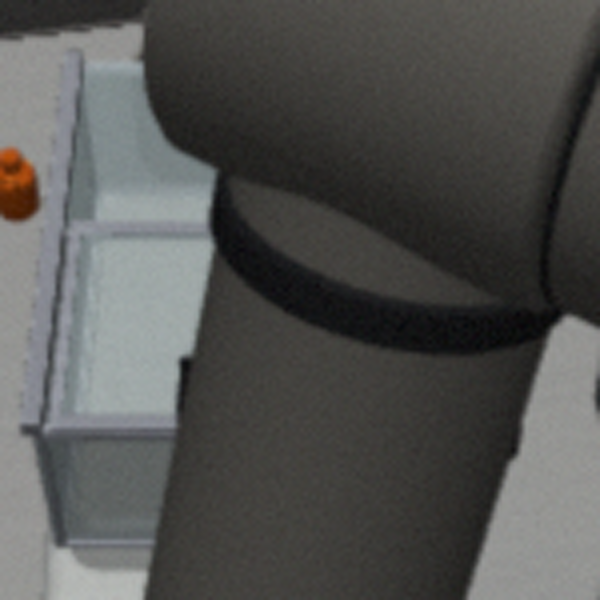

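The cover's front edge is at the front rail (row 425), so it is shut. The arm still hides the door tab, so I'll move further aside.

>>> {"fn": "step_arm", "kwargs": {"commands": [{"translation":[-35,-20,0],"roll":0},{"translation":[-35,-20,0],"roll":0},{"translation":[-35,-20,0],"roll":0},{"translation":[-35,-20,0],"roll":0},{"translation":[-35,-20,0],"roll":0},{"translation":[-35,-20,0],"roll":0},{"translation":[0,0,0],"roll":0}]}}

```text
time: 13.67
tool_pos: [0.3269, -0.5009, 0.3036]
tool_rot: [-3.138, 0.0, 1.389]
contact_force: [0.1, 0.4, -0.0]
opening: 0.0005
grip_force: 0.0
```

```bash
python3 - <<'E'
from h import *
import cv2
im=read_camera('top'); cv2.imwrite('pics/t3.png',cv2.resize(im[170:370,235:435,::-1],(600,600),interpolation=cv2.INTER_CUBIC))
print([(bal(d['at']),d['confidence']) for d in search_frame('top','door_push_face')[:2]],[(d['at'],d['confidence']) for d in search_frame('top','weight_200')[:4]])
E
```

```text
[(array([ -53.6, -118.7,  191. ]), 0.83)] [([0.8268, 0.152, 0.0318], 0.68), ([0.5005, 0.0458, 0.2171], 0.53)]
```

View pics/t3.png

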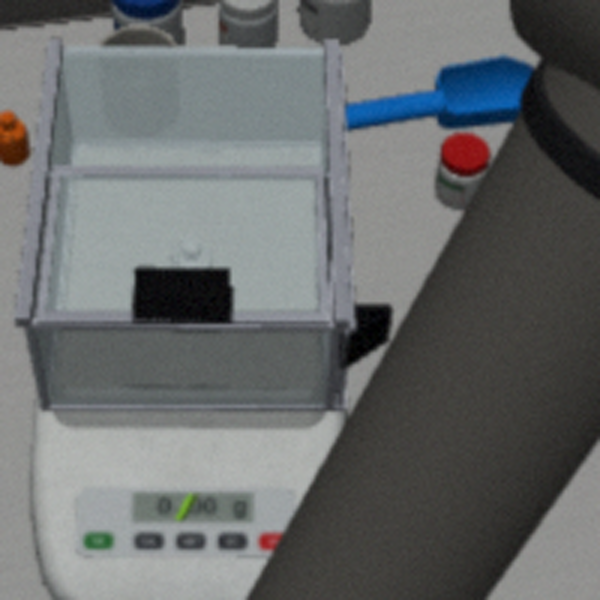

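The cover is shut: its tab's top edge is at row 268, cols 135–230. The door tab is visible, with its outer rear corner at crop (391,306). I'll check its x'.

```bash
python3 - <<'E'
from h import *
for u,v,z in ((391,306,.206),(135,268,.2455),(230,268,.2455)): print(bal(bp('top',235+u/3,170+v/3,z)))
E
```

```text
[ -44.3 -131.8  206. ]
[-43.6  30.3 245.5]
[-43.3 -28.7 245.5]
```

Both push faces read x'≈−44, against −45 when shut and within the calibration error. Both also stopped hard at about 20 N, and the hand is clear.

```bash
python3 -c "
from cell import *
print(hand_in())"
```

```text
the job is handed in; nothing more can be done
None
```

I pushed the top cover and the side door shut against their stops, took the hand clear, and handed the job in at about 14 s; nothing else was touched as far as the force readings and pictures show.

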